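Make up the incubation check crate

ROBOT

A 6-joint arm with a two-finger parallel gripper is mounted at the origin on the work surface. World frame = base frame: x ahead of the robot, y to its left, z up, the work surface at z = 0. Lengths are in m, angles in rad, forces in N, time in s.
With the tool pointing down it reaches from about 0.35 to 0.775 m from the base axis. Payload 5.5 kg.
Tool frame: the origin (TCP) lies midway between the tips of the shut fingers; the grasp point (between the pads) lies 19 mm behind it; z points along the fingers, y is the line along which they close (so a half turn about z gives the same grasp; the last joint's range is limited). The gripper opens to 85 mm and grips with 20 to 120 N. Pads are 22 mm wide; open, the fingers measure 114 mm over their backs; the gripper's body (76 mm by 85 mm) begins 54 mm behind the grasp point. The pads swing forward as they close: fully open they stand 13 mm farther back than shut.
Start: joints at [1.053, 0.313, 0.046, 1.304, 0, 1.431], TCP at [0.212, 0.534, 0.231] pointing down, gripper open.
Joint ranges: [-2.76, 2.76], [-0.86, 1.69], [-1.03, 1.26], [-2.2, 2.34], [-1.47, 1.5], [-3.14, 3.14]. Speed limits (rad/s): [2.57, 2.57, 3.14, 3.14, 3.14, 3.14].

INTERFACE

Orientations are given as a unit quaternion [w, x, y, z].
In Python, from workcell import env gives the robot as it stands.
- The arm moves only by the tool move_arm, never from a script. Its argument "targets" is a list of rows, each a list of 3 entries, a list of its own where there are three numbers: the shift along the tool's x, y, z in mm, then the turn, a rotation vector about the tool's x, y, z in units of 10 degrees (1.0 is 10 degrees), then the closure, from -1 (fully open) to 1 (shut). In form: [[[dx, dy, dz], [ax, ay, az], gripper], ...]. A call has 1 to 5 rows; each row is the pose to reach, as a shift and turn from the pose commanded when the call began, along the tool's axes at that moment; what a row does not reach only later rows make up. A row lasts 1/8 s, in which the tool goes at most 62.5 mm and 10.7 degrees, less where a joint would pass 70% of its speed; a pose out of reach is approached as far as the arm can. A call with a gripper value outside its range is refused whole. The fingers move at their own pace and stop on an object; "squeeze" is the grip in N (left out, the last holds). Time passes only in rows, so rows that repeat a pose let the fingers close. It gives the time, the measured TCP pose, the force, the opening and the grip force at its end, in the units of the state.
- env.get_state(): the state, without advancing time (a new reading comes with each control period).
- env.read_camera(name): name is "side" or "top"; returns a dict with "pixels" (480x640x3 uint8, red, green, blue), "fovy" (degrees; the focal length in pixels is half the picture's height over the tangent of half this angle, whatever the lens; pixels are square), "cx", "cy" (the principal point, pixels), "dist_coeffs" ([k1, k2, p1, p2, k3] as OpenCV has them; the pictures are not rectified), "extrinsics" (4x4, takes a point from world to camera coordinates). Camera axes: x right, y up, looking along -z (the intrinsics and any distortion apply to the point x, -y, -z); pixel columns grow to the right and rows downward; lengths in m; the calibration is good to about 2 mm. A picture is of the moment at which its call begins. There is no depth.
- env.hand_in(): hands the job in; it is judged then, once.
Trained networks look in a picture, given as the dict that the camera call returned (one of the last four; its "shot" number tells which), for a name from the list of things; names that differ only in an ending like _2 or _b are one class to them, and where a whole thing is asked for, a point or a joint stands for the part that bears it (a point fixed in the world has none). Each returns a list of dicts, best first, with "confidence" (0 to 1); they miss things now and then, are a little off and sometimes report something else, mostly with a low value. They report only what shows in the picture. A call takes as long as a camera call. They do not tell look-alikes from the thing itself.
- env.spot_in(thing, picture): "centre" ([x, y, z] in m, in world coordinates, good to about 4 mm: the middle of the surface that is visible of it).
- env.regions_of(thing, picture): "mask" (480x640 bool, what is visible of it).
- env.landmark_of(thing, picture): "centre" ([x, y, z] in m, in world coordinates, good to about 4 mm: a listed point, or the origin of a listed thing).
The state is a dict: "clock": time; "joint_pos": joint angles; "qvel": joint speeds; "tau": joint torques, N m; "tcp_pos": TCP position; "orientation": TCP orientation; "wrist_force": force on the tool from outside, world axes, zero at the start; "ft_torque": the same for the moment, N m; "finger_gap": finger opening in m; "grip_force": force on a finger pad.
Only numpy, scipy, OpenCV 4.12 (cv2) and the standard library are available. Lean on these libraries where they do the work, as an engineer would, in place of code of your own. Each camera call takes 0.05 s, during which the arm holds its last target. There are 200 camera calls.

TASK

Make up the check crate: stand the dial-thermometer bottle in the middle cell of the crate's empty row and a plain capped bottle in the cell on each side of it. Then lay the data logger flat on the middle of the lid of the plain bottle left of the thermometer, and the small round dish, right way up, on the middle of the lid of the one to its right (as the robot sees them). Set each thing down without dropping it, keep bottles and dish upright throughout, and leave the three bottles already in the crate where they are.

Things in the scene. Friction and masses are not known exactly. Their poses are not given: they have to be found in the camera images.
- plain_a_mid (a point): One of two alike plain bottles: brown jar 84 mm across, 118 mm tall, about 0.4 kg, under a flat round lid 60 mm across, 98 to 118 mm above its underside: grip it there. Neck 56 mm across (88 to 98 mm up); the shoulder widens to 84 mm at 66 mm up; foot chamfered to 70 mm. Starts upright on the rubber mat. Point: on its axis, half-way up, 59 mm above the underside; z up.
- plain_b_mid (a point): One of two alike plain bottles: brown jar 84 mm across, 118 mm tall, about 0.4 kg, under a flat round lid 60 mm across, 98 to 118 mm above its underside: grip it there. Neck 56 mm across (88 to 98 mm up); the shoulder widens to 84 mm at 66 mm up; foot chamfered to 70 mm. Starts upright on the rubber mat. Point: on its axis, half-way up, 59 mm above the underside; z up.
- thermo_mid (a point): The dial-thermometer bottle: bottle and lid as the plain ones, with a steel dial thermometer (white face up, black needle) fixed over the lid: dial 54 mm across, 126 to 140 mm above the underside, on a short stem 18 mm across. Grip by the lid (60 mm) or dial. About 0.4 kg. Starts upright on the rubber mat. Point: on its axis, 59 mm above the underside; z up.
- logger_mid (a point): Data logger: light grey box with a small display and two keys on top, 58 mm (its x) by 40 mm (its y) by 20 mm high, 70 g. Starts lying on top of the dark instrument case (fixed, closed, 115 by 230 mm, its top 74 mm above the bench). Point: its centre; z up.
- dish_mid (a point): Small closed round culture dish, beige, 58 mm across and 15 mm high, 40 g. Starts lying, lid up, on top of the dark instrument case. Point: its centre, half-way up; z up.
- crate_floor (a point): Cream crate, fixed, 208 (x) by 308 mm (y), walls 58 mm high; 2 rows of 3 cells, 97 mm wide inside, 100 mm apart, ribs 22 mm high. Point: centre of the inner floor, 6 mm above the bench; x away from the robot (turned up to 15 degrees), y to its left, z up. Full row: cell centres at x = -50 mm; empty row, farther from the robot: x = +50 mm; both at y = +100, 0, -100 mm.
- stock_left_mid (a point): Bottle already in the crate, left (+y) cell of the row nearer the robot; to be left alone. Size as the plain bottles (84 mm across, 118 mm tall), but with a round dark filter with a cross in the middle of its lid. Point: on its axis, 59 mm above the underside; z up.
- stock_middle_mid (a point): Bottle already in the crate, middle cell of the row nearer the robot; to be left alone. Size as the plain bottles (84 mm across, 118 mm tall), but with a round dark filter with a cross in the middle of its lid. Point: on its axis, 59 mm above the underside; z up.
- stock_right_mid (a point): Bottle already in the crate, right (-y) cell of the row nearer the robot; to be left alone. Size as the plain bottles (84 mm across, 118 mm tall), but with a round dark filter with a cross in the middle of its lid. Point: on its axis, 59 mm above the underside; z up.
Things that resemble listed ones, but are neither listed nor needed, are in the scene too. Leave any turquoise look-alike of the part that bears dish_mid alone.

How it is judged:
At the end, for the whole second after the job is handed in: Empty row: thermometer bottle in the middle cell, a plain bottle in each outer cell, all seated, upright, within 12 mm of cell centres. Logger flat on the left plain bottle's lid, dish right way up on the right one's, within 15 mm of lid centres. All released and at rest (x of thermo_mid in the frame of crate_floor between 0.038 and 0.062 m and y of thermo_mid in the frame of crate_floor between -0.012 and 0.012 m and z of thermo_mid in the frame of crate_floor below 0.064 m and angle between thermo_mid's own z axis and vertical below 0.1 rad and ((x of plain_a_mid in the frame of crate_floor between 0.038 and 0.062 m and y of plain_a_mid in the frame of crate_floor between 0.088 and 0.112 m and z of each of plain_a_mid, plain_b_mid in the frame of crate_floor below 0.064 m and angle between each of plain_a_mid, plain_b_mid's own z axis and vertical below 0.1 rad and x of plain_b_mid in the frame of crate_floor between 0.038 and 0.062 m and y of plain_b_mid in the frame of crate_floor between -0.112 and -0.088 m and horizontal distance between logger_mid and plain_a_mid below 0.015 m and z of logger_mid in the frame of crate_floor between 0.124 and 0.132 m and angle between each of logger_mid, dish_mid's own z axis and vertical below 0.12 rad and horizontal distance between dish_mid and plain_b_mid below 0.015 m and z of dish_mid in the frame of crate_floor between 0.1215 and 0.1295 m) or (x of plain_b_mid in the frame of crate_floor between 0.038 and 0.062 m and y of plain_b_mid in the frame of crate_floor between 0.088 and 0.112 m and z of each of plain_b_mid, plain_a_mid in the frame of crate_floor below 0.064 m and angle between each of plain_b_mid, plain_a_mid's own z axis and vertical below 0.1 rad and x of plain_a_mid in the frame of crate_floor between 0.038 and 0.062 m and y of plain_a_mid in the frame of crate_floor between -0.112 and -0.088 m and horizontal distance between logger_mid and plain_b_mid below 0.015 m and z of logger_mid in the frame of crate_floor between 0.124 and 0.132 m and angle between each of logger_mid, dish_mid's own z axis and vertical below 0.12 rad and horizontal distance between dish_mid and plain_a_mid below 0.015 m and z of dish_mid in the frame of crate_floor between 0.1215 and 0.1295 m)) and linear speed of each of plain_a, plain_b, thermo, logger, dish below 0.02 m/s); the robot touches nothing.
It fails at once if a bottle already standing in the crate is shifted more than 20 mm or tipped (distance of any of stock_left_mid, stock_middle_mid, stock_right_mid from where it was at the start of the episode above 0.02 m or angle between any of stock_left_mid, stock_middle_mid, stock_right_mid's own z axis and vertical above 0.35 rad).
It fails at once if a bottle or the dish is tipped over (more than 0.6 rad) (angle between any of plain_a_mid, plain_b_mid, thermo_mid, dish_mid's own z axis and vertical above 0.6 rad).
It fails at once if a thing is dropped: it moves faster than 0.6 m/s (a fall of about 20 mm) with no finger on it ((linear speed of plain_a above 0.6 m/s and contact force between the fingers and plain_a below 0.05 N) or (linear speed of plain_b above 0.6 m/s and contact force between the fingers and plain_b below 0.05 N) or (linear speed of thermo above 0.6 m/s and contact force between the fingers and thermo below 0.05 N) or (linear speed of logger above 0.6 m/s and contact force between the fingers and logger below 0.05 N) or (linear speed of dish above 0.6 m/s and contact force between the fingers and dish below 0.05 N)).
It also fails if it takes over 115 s, if anything falls off the work surface, if the arm or the gripper's body presses on something with over 40 N, if the wrist force passes 120 N, or if a joint passes its speed limit or range.

## Working session

There is one attempt and no reset: what is moved stays moved. The work goes in short steps, Python scripts to look and compute and a tool call to move; the robot and the scene stay as the last step left them, time stands still between calls to the robot, and variables do not carry over. Pictures are saved under pics/ and viewed, at most 14 in all, crops included, and the job is handed in when it is done.

Besides the shell and the picture viewer there is one more tool, called after "Request:" by a JSON object that holds its "fn" and its "kwargs". move_arm: Moves the arm, as the interface text tells. Its arguments: {"type":"object","properties":{"targets":{"type":"array","items":{"type":"array"}},"squeeze":{"type":"number"}},"required":["targets"]}

```bash
mkdir -p pics; ls; cat > h.py <<'E'
import numpy as np, cv2
from workcell import env
from scipy.spatial.transform import Rotation as R
def K(p):
    f=240/np.tan(np.radians(p["fovy"])/2); return np.array([[f,0,p["cx"]],[0,f,p["cy"]],[0,0,1]])
def proj(p,P):
    P=np.atleast_2d(P); E=np.array(p["extrinsics"]); c=P@E[:3,:3].T+E[:3,3]; c=c*[1,-1,-1]
    return cv2.projectPoints(c,np.zeros(3),np.zeros(3),K(p),np.array(p["dist_coeffs"],float))[0].reshape(-1,2)
def back(p,uv,z):
    "pixels -> world at height z"
    n=cv2.undistortPoints(np.array(uv,float).reshape(-1,1,2),K(p),np.array(p["dist_coeffs"],float)).reshape(-1,2)
    E=np.array(p["extrinsics"]); d=np.c_[n[:,0],-n[:,1],-np.ones(len(n))]@E[:3,:3]; o=-E[:3,:3].T@E[:3,3]
    return o+d*((z-o[2])/d[:,2])[:,None]
def snap(cam,name=None):
    p=env.read_camera(cam)
    if name: cv2.imwrite(f"pics/{name}.png",p["pixels"][:,:,::-1])
    return p
E
python3 - <<'E'
from h import *
for c in("top","side"):
    p=snap(c,c+"0")
    print(c,p["dist_coeffs"],p["fovy"])
    for t in["plain_a_mid","thermo_mid","logger_mid","dish_mid","crate_floor","stock_left_mid"]:
        for d in env.landmark_of(t,p): print(t,np.round(d["centre"],3),round(d["confidence"],2),proj(p,d["centre"])[0].round())
s=env.get_state(); print({k:np.round(v,3) for k,v in s.items()})
E
```

```text
pics
top [0.01373343 0.         0.         0.         0.        ] 52.432567078785
plain_a_mid [ 0.482 -0.079  0.065] 0.96 [359. 325.]
thermo_mid [ 0.505 -0.312  0.061] 0.82 [491. 312.]
logger_mid [ 0.608 -0.1    0.083] 0.91 [371. 252.]
dish_mid [ 0.778 -0.159  0.009] 0.78 [396. 165.]
dish_mid [ 0.616 -0.232  0.086] 0.63 [448. 247.]
crate_floor [0.551 0.207 0.011] 0.86 [200. 286.]
crate_floor [ 0.616 -0.231  0.086] 0.73 [448. 247.]
crate_floor [0.506 0.209 0.064] 0.47 [191. 312.]
stock_left_mid [0.519 0.315 0.067] 0.63 [129. 305.]
side [-0.02190642  0.          0.          0.          0.        ] 51.414800773503615
plain_a_mid [ 0.479 -0.08   0.061] 0.96 [263. 300.]
thermo_mid [ 0.613 -0.226  0.085] 0.47 [357. 331.]
logger_mid [ 0.608 -0.105  0.082] 0.57 [333. 288.]
dish_mid [ 0.614 -0.227  0.085] 0.79 [358. 332.]
dish_mid [ 0.772 -0.157  0.009] 0.67 [419. 318.]
crate_floor [0.556 0.204 0.007] 0.86 [272. 234.]
stock_left_mid [0.516 0.312 0.064] 0.6 [247. 195.]
stock_left_mid [0.551 0.206 0.004] 0.54 [271. 235.]
stock_left_mid [0.502 0.21  0.063] 0.32 [249. 217.]
{'clock': np.float64(0.7), 'joint_pos': array([1.053, 0.313, 0.046, 1.304, 0.   , 1.431]), 'qvel': array([ 0.001,  0.001, -0.001,  0.   ,  0.   ,  0.001]), 'tau': array([-1.0000e-03, -4.8029e+01,  2.9875e+01, -0.0000e+00, -0.0000e+00,
        0.0000e+00]), 'tcp_pos': array([0.212, 0.534, 0.231]), 'orientation': array([0.   , 0.188, 0.982, 0.   ]), 'wrist_force': array([0.136, 0.586, 0.327]), 'ft_torque': array([-0.011, -0.006,  0.023]), 'grip_force': np.float64(0.0), 'finger_gap': np.float64(0.085)}
```

View pics/top0.png

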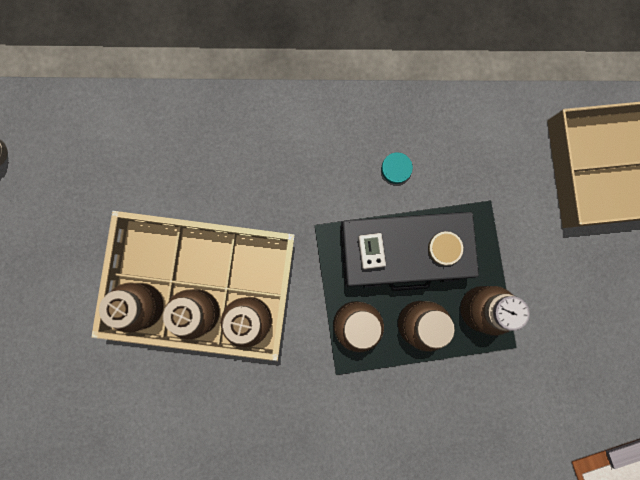

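View pics/side0.png

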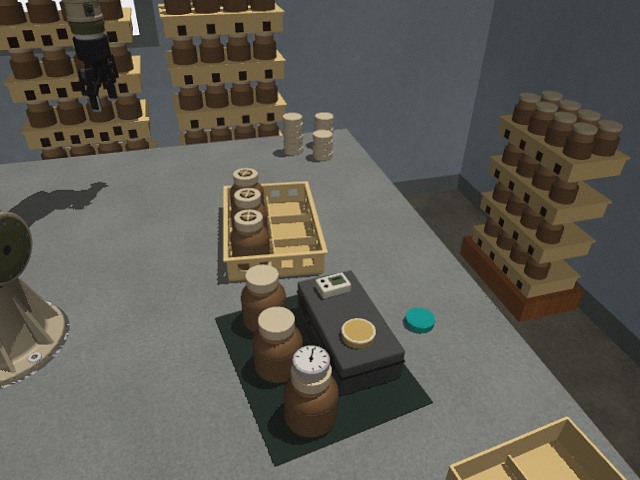

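The top view shows the plain lids at (362,329) and (434,328), the dial at (511,313), the logger at (372,252) and the dish at (446,248). The turquoise look-alike is at (397,167). The crate's outer rim corners are at about (115,212), (293,236), (278,361) and (94,336). The side view agrees. Next I'll measure these more finely.

```bash
cat > meas.py <<'E'
from h import *
from scipy.optimize import least_squares
T=cv2.imread("pics/top0.png"); p=snap("top"); s=snap("side")
g=cv2.cvtColor(T,cv2.COLOR_BGR2GRAY); hsv=cv2.cvtColor(T,cv2.COLOR_BGR2HSV)
def blob(seed,lo=45):
    m=np.zeros((482,642),np.uint8); cv2.floodFill(T.copy(),m,seed,(0,0,0),(10,)*3,(10,)*3,4|(255<<8))
    m=m[1:-1,1:-1]; m=cv2.morphologyEx(m,cv2.MORPH_CLOSE,np.ones((9,9)))
    c=max(cv2.findContours(m,0,cv2.CHAIN_APPROX_NONE)[0],key=len); return c
for n,seed,z in[("plainA",(362,329),.119),("plainB",(434,328),.119),("dial",(505,318),.141),("dish",(446,240),.089),("logger",(366,262),.094)]:
    c=cv2.convexHull(blob(seed)); W=back(p,c.reshape(-1,2),z)[:,:2].astype(np.float32)*1000
    print(n,cv2.minEnclosingCircle(W), cv2.minAreaRect(W))
for n in["plain_a_mid","thermo_mid"]:
    for q in(p,s):
        for d in env.landmark_of(n,q)[:4]: print(n,np.round(d["centre"],3),round(d["confidence"],2))
# crate: rectangle fit on outer rim corners
uv=np.array([(115,212),(293,236),(278,361),(94,336)])
uv=cv2.cornerSubPix(g,uv.astype(np.float32).reshape(-1,1,2),(4,4),(-1,-1),(3,30,.01)).reshape(-1,2); print(uv)
W=back(p,uv,.058)[:,:2]
M=np.array([[.104,.154],[.104,-.154],[-.104,-.154],[-.104,.154]])
f=lambda v:(M@np.array([[np.cos(v[2]),np.sin(v[2])],[-np.sin(v[2]),np.cos(v[2])]])+v[:2]-W).ravel()
r=least_squares(f,[.55,.2,-.13]); print(r.x,r.fun.reshape(-1,2)*1000)
c,sn=np.cos(r.x[2]),np.sin(r.x[2])
cells={k:r.x[:2]+[c*.05-sn*y,sn*.05+c*y] for k,y in(("L",.1),("M",0),("R",-.1))}; print(cells)
V=T.copy()
for k in cells:
    a=np.linspace(0,6.28,40); P=np.c_[cells[k][0]+.042*np.cos(a),cells[k][1]+.042*np.sin(a),a*0+.006]
    cv2.polylines(V,[proj(p,P).astype(int)],True,(0,0,255))
rect=M@np.array([[c,sn],[-sn,c]])+r.x[:2]
cv2.polylines(V,[np.round(proj(p,np.c_[rect,np.full(4,.058)])).astype(int)],True,(0,255,0))
cv2.imwrite("pics/ov.png",cv2.resize(V[190:390,70:550],None,fx=1.6,fy=1.6))
S=s["pixels"][:,:,::-1].copy()
cv2.polylines(S,[np.round(proj(s,np.c_[rect,np.full(4,.058)])).astype(int)],True,(0,255,0)); cv2.imwrite("pics/ovs.png",cv2.resize(S[150:300,190:350],None,fx=4,fy=4))
E
python3 meas.py
```

```text
plainA ((480.4339904785156, -79.16129302978516), 28.918869018554688) ((480.0361633300781, -78.76826477050781), (56.83611297607422, 56.02272415161133), 44.83314895629883)
plainB ((481.13031005859375, -198.5237579345703), 28.88583755493164) ((480.6707458496094, -198.81661987304688), (55.75739288330078, 54.58454513549805), 89.70740509033203)
dial ((507.7909240722656, -315.8602600097656), 23.990234375) ((507.317626953125, -316.0889892578125), (44.72795104980469, 44.06289291381836), 89.78611755371094)
dish ((615.3233642578125, -227.9387969970703), 24.30120086669922) ((615.4771728515625, -228.19728088378906), (46.66818618774414, 46.29966735839844), 89.87736511230469)
logger ((610.8055419921875, -100.183837890625), 31.929861068725586) ((611.067138671875, -99.81010437011719), (54.76956558227539, 38.05882263183594), 5.8388872146606445)
plain_a_mid [ 0.479 -0.078  0.065] 0.9
plain_a_mid [ 0.481 -0.085  0.061] 0.84
plain_a_mid [0.487 0.116 0.063] 0.42
thermo_mid [ 0.507 -0.308  0.06 ] 0.73
thermo_mid [0.517 0.312 0.071] 0.26
[[112.19945 210.09715]
 [293.93402 234.25935]
 [277.60168 360.19427]
 [ 91.16721 336.65173]]
[ 0.55364602  0.20662566 -0.13188495] [[-7.46539075 -6.02433401]
 [-5.07029985  7.0674998 ]
 [ 7.26622856  6.33191258]
 [ 5.26946205 -7.37507838]]
{'L': array([0.6163621 , 0.29918209]), 'M': array([0.60321181, 0.20005051]), 'R': array([0.59006151, 0.10091894])}
```

View pics/ov.png

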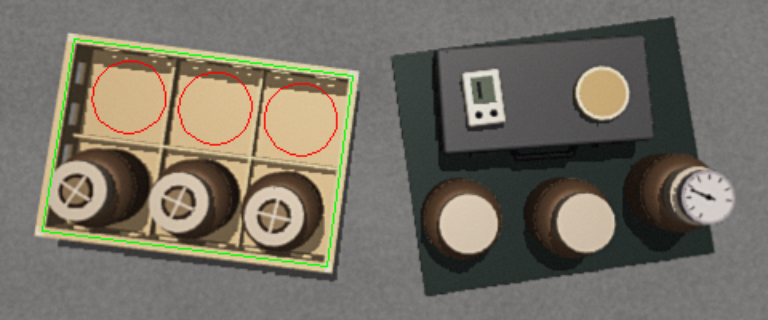

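View pics/ovs.png

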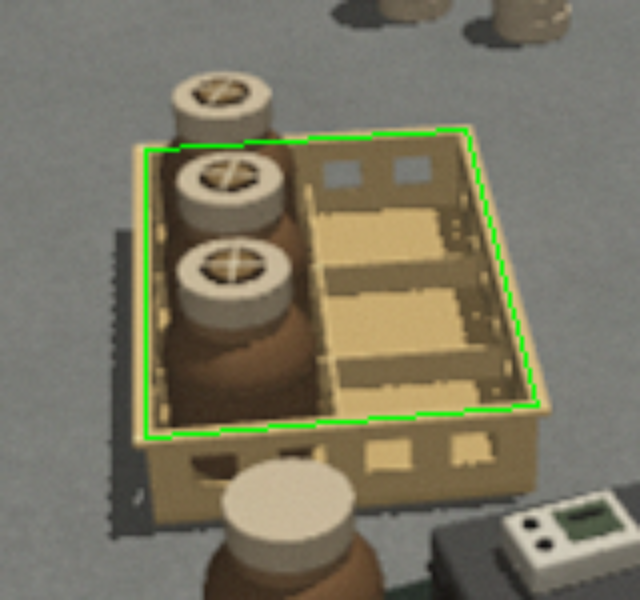

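The overlay shows the fitted crate rectangle centred inside the flared rim in both views, and the cell circles (red) sit centred on the empty cells. The fit is good, so I'll move.

```bash
cat > go.py <<'E'
import sys
from h import *
# tool y-axis angle (deg) in world; tool pointing straight down
x,y,z,a=map(float,sys.argv[1:5]); s=env.get_state()
w=s["orientation"]; A=R.from_quat([w[1],w[2],w[3],w[0]]); t=np.radians(a)
ty=np.array([np.cos(t),np.sin(t),0]); tz=np.array([0,0,-1.]); B=R.from_matrix(np.c_[np.cross(ty,tz),ty,tz])
print("shift",(A.inv().apply(np.array([x,y,z])-s["tcp_pos"])*1000).round(1),"turn",((A.inv()*B).as_rotvec()*18/np.pi).round(3),"tcp",s["tcp_pos"].round(4),"gap",round(float(s["finger_gap"]),4),"t",s["clock"], "F",np.round(s["wrist_force"],1))
E
python3 go.py .480 -.079 .231 82.4
```

```text
shift [-4.753e+02 -4.714e+02  3.000e-01] turn [ 0.    -0.    -1.405] tcp [0.2121 0.5345 0.2313] gap 0.0853 t 1.0 F [-0.1 -0.  -0.6]
```

Request:
{"fn": "move_arm", "kwargs": {"targets": [[[-40,-40,0],[0,0,-0.3],-1],[[-80,-80,0],[0,0,-0.6],-1],[[-120,-120,0],[0,0,-0.9],-1],[[-160,-160,0],[0,0,-1.2],-1],[[-200,-200,0],[0,0,-1.4],-1]], "squeeze": 60}}

```text
clock: 1.62
tcp_pos: [0.3248, 0.2733, 0.2316]
orientation: [0.001, 0.066, 0.998, 0.0]
wrist_force: [1.2, 0.5, -1.1]
finger_gap: 0.0853
grip_force: 0.0
```

```bash
python3 go.py .480 -.079 .231 82.4
```

```text
shift [-200.1 -328.9    0.6] turn [0.004 0.006 0.006] tcp [0.3248 0.2733 0.2316] gap 0.0853 t 1.625 F [ 1.2  0.5 -1.1]
```

Request:
{"fn": "move_arm", "kwargs": {"targets": [[[-30,-50,0],[0,0,0],-1],[[-60,-100,0],[0,0,0],-1],[[-90,-150,0],[0,0,0],-1],[[-120,-200,0],[0,0,0],-1],[[-150,-250,0],[0,0,0],-1]]}}

```text
clock: 2.25
tcp_pos: [0.4403, 0.0051, 0.2317]
orientation: [0.001, 0.067, 0.998, 0.0]
wrist_force: [1.9, 0.5, 0.2]
finger_gap: 0.0856
grip_force: 0.0
```

```bash
python3 go.py .480 -.079 .087 82.4
```

```text
shift [-50.4 -78.1 144.7] turn [ 0.001  0.007 -0.006] tcp [0.4403 0.0051 0.2317] gap 0.0856 t 2.25 F [1.9 0.5 0.2]
```

Request:
{"fn": "move_arm", "kwargs": {"targets": [[[-25,-39,30],[0,0,0],-1],[[-50,-78,40],[0,0,0],-1],[[-50.5,-78,80],[0,0,0],-1],[[-50.5,-78,120],[0,0,0],-1],[[-50.5,-78,144],[0,0,0],-1]]}}

```text
clock: 2.88
tcp_pos: [0.4783, -0.0769, 0.0853]
orientation: [-0.001, 0.067, 0.998, 0.0]
wrist_force: [-0.7, -0.3, 0.2]
finger_gap: 0.0851
grip_force: 0.0
```

```bash
python3 go.py .480 -.079 .087 82.4;python3 - <<'E'
from h import *
p=snap("side"); cv2.imwrite("pics/g1.png",cv2.resize(p["pixels"][180:400,150:400,::-1],None,fx=2.5,fy=2.5))
E
```

```text
shift [-2.  -1.9 -1.7] turn [ 0.003 -0.013 -0.008] tcp [ 0.4783 -0.0769  0.0853] gap 0.0851 t 2.875 F [-0.7 -0.3  0.2]
```

View pics/g1.png

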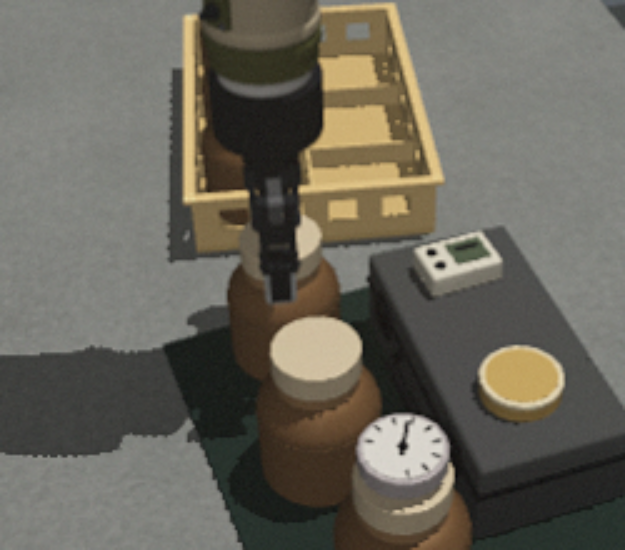

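Request:
{"fn": "move_arm", "kwargs": {"targets": [[[-2,-2,-1],[0,0,0],-0.5],[[-2,-2,-1],[0,0,0],1],[[-2,-2,-1],[0,0,0],1],[[-2,-2,-1],[0,0,0],1],[[-2,-2,-1],[0,0,0],1]]}}

```text
clock: 3.55
tcp_pos: [0.4825, -0.0795, 0.0899]
orientation: [0.002, 0.067, 0.998, -0.0]
wrist_force: [0.0, 1.7, 6.5]
finger_gap: 0.0586
grip_force: 66.0
```

```bash
python3 go.py .480 -.079 .225 82.4
```

```text
shift [ 2.000e+00  1.000e-01 -1.351e+02] turn [-0.003  0.02  -0.003] tcp [ 0.4825 -0.0795  0.0899] gap 0.0586 t 3.55 F [0.  1.7 6.5]
```

Request:
{"fn": "move_arm", "kwargs": {"targets": [[[0,0,-10],[0,0,0],1],[[0,0,-35],[0,0,0],1],[[0,0,-70],[0,0,0],1],[[0,0,-110],[0,0,0],1],[[0,0,-140],[0,0,0],1]]}}

```text
clock: 4.18
tcp_pos: [0.4805, -0.0791, 0.2297]
orientation: [-0.0, 0.067, 0.998, 0.0]
wrist_force: [0.1, -0.6, -5.2]
finger_gap: 0.0583
grip_force: 66.0
```

```bash
python3 go.py .6164 .2992 .225 82.4
```

```text
shift [-84.4 393.    4.7] turn [ 0.    -0.003 -0.004] tcp [ 0.4805 -0.0791  0.2297] gap 0.0583 t 4.175 F [ 0.1 -0.6 -5.2]
```

Request:
{"fn": "move_arm", "kwargs": {"targets": [[[-8,36,0],[0,0,0],1],[[-17,80,0],[0,0,0],1],[[-27,128,0],[0,0,0],1],[[-38,176,0],[0,0,0],1],[[-48,224,0],[0,0,0],1]]}}

```text
clock: 4.8
tcp_pos: [0.558, 0.1378, 0.2278]
orientation: [-0.001, 0.067, 0.998, -0.0]
wrist_force: [0.4, -0.2, -4.2]
finger_gap: 0.0582
grip_force: 66.3
```

Request:
{"fn": "move_arm", "kwargs": {"targets": [[[-9,45,0],[0,0,0],1],[[-19,90,0],[0,0,0],1],[[-28,130,0],[0,0,0],1],[[-34,157,0],[0,0,0],1],[[-36.5,169,0],[0,0,0],1]]}}

```text
clock: 5.42
tcp_pos: [0.6165, 0.3003, 0.2269]
orientation: [-0.001, 0.066, 0.998, -0.001]
wrist_force: [-0.3, -0.4, -5.8]
finger_gap: 0.058
grip_force: 66.4
```

```bash
python3 go.py .6164 .2992 .092 82.4; python3 - <<'E'
from h import *
p=snap("top"); s=snap("side","s2")
for q in(p,s):
    for d in env.landmark_of("plain_a_mid",q)[:5]: print(np.round(d["centre"],3),round(d["confidence"],2))
cv2.imwrite("pics/t2.png",cv2.resize(p["pixels"][190:390,70:550,::-1],None,fx=1.6,fy=1.6))
E
```

```text
shift [ -0.4  -0.9 134.9] turn [-0.008 -0.014  0.004] tcp [0.6165 0.3003 0.2269] gap 0.058 t 5.425 F [-0.3 -0.4 -5.8]
[0.618 0.301 0.202] 0.81
[0.618 0.301 0.201] 0.89
[0.504 0.214 0.066] 0.71
```

Request:
{"fn": "move_arm", "kwargs": {"targets": [[[-0.5,-1,35],[0,0,0],1],[[-0.5,-1,75],[0,0,0],1],[[-0.5,-1,108],[0,0,0],1],[[-0.5,-1,122],[0,0,0],1],[[-0.5,-1,130],[0,0,0],1]]}}

```text
clock: 6.25
tcp_pos: [0.6175, 0.2972, 0.0984]
orientation: [0.0, 0.067, 0.998, -0.0]
wrist_force: [0.5, -0.2, -5.4]
finger_gap: 0.0587
grip_force: 66.6
```

Request:
{"fn": "move_arm", "kwargs": {"targets": [[[0,0,2],[0,0,0],1],[[0,0,4],[0,0,0],1],[[0,0,4],[0,0,0],1]]}}

```text
clock: 6.62
tcp_pos: [0.6179, 0.2983, 0.0952]
orientation: [0.001, 0.067, 0.998, 0.0]
wrist_force: [0.2, 0.7, -4.3]
finger_gap: 0.0583
grip_force: 66.6
```

Request:
{"fn": "move_arm", "kwargs": {"targets": [[[0,0,1],[0,0,0],1],[[0,0,2],[0,0,0],1],[[0,0,2],[0,0,0],1]]}}

```text
clock: 7.0
tcp_pos: [0.6174, 0.298, 0.0922]
orientation: [-0.0, 0.067, 0.998, 0.0]
wrist_force: [0.1, 0.5, -5.8]
finger_gap: 0.0583
grip_force: 66.6
```

Request:
{"fn": "move_arm", "kwargs": {"targets": [[[0,0,1],[0,0,0],1],[[0,0,2],[0,0,0],1],[[0,0,2],[0,0,0],1]]}}

```text
clock: 7.38
tcp_pos: [0.6179, 0.2981, 0.092]
orientation: [0.001, 0.067, 0.998, 0.0]
wrist_force: [-3.0, -0.6, 5.3]
finger_gap: 0.0582
grip_force: 67.7
```

Request:
{"fn": "move_arm", "kwargs": {"targets": [[[0,0,0],[0,0,0],-0.3],[[0,0,0],[0,0,0],-0.7],[[0,0,0],[0,0,0],-0.7],[[0,0,-20],[0,0,0],-0.7],[[0,0,-60],[0,0,0],-0.7]]}}

```text
clock: 8.0
tcp_pos: [0.6162, 0.2976, 0.1485]
orientation: [-0.002, 0.067, 0.998, -0.001]
wrist_force: [-0.7, 0.4, 0.7]
finger_gap: 0.0725
grip_force: 0.0
```

```bash
python3 go.py .5076 -.316 .23 82.4; python3 - <<'E'
from h import *
s=snap("side")
for d in env.landmark_of("plain_a_mid",s)[:5]: print(np.round(d["centre"],3),round(d["confidence"],2))
E
```

```text
shift [  26.3 -622.7  -80.2] turn [-0.01  -0.023 -0.005] tcp [0.6162 0.2976 0.1485] gap 0.0725 t 8.0 F [-0.7  0.4  0.7]
[0.616 0.296 0.062] 0.89
```

Request:
{"fn": "move_arm", "kwargs": {"targets": [[[0,-20,-40],[0,0,0],-0.7],[[0,-60,-80],[0,0,0],-1],[[4,-115,-80],[0,0,0],-1],[[7,-172,-80],[0,0,0],-1],[[10,-230,-80],[0,0,0],-1]]}}

```text
clock: 8.72
tcp_pos: [0.5766, 0.0699, 0.23]
orientation: [0.0, 0.066, 0.998, 0.0]
wrist_force: [0.4, -0.3, 0.1]
finger_gap: 0.0854
grip_force: 0.0
```

Request:
{"fn": "move_arm", "kwargs": {"targets": [[[3,-60,0],[0,0,0],-1],[[6,-120,0],[0,0,0],-1],[[9,-180,0],[0,0,0],-1],[[12,-240,0],[0,0,0],-1],[[15,-300,0],[0,0,0],-1]]}}

```text
clock: 9.35
tcp_pos: [0.5217, -0.2259, 0.23]
orientation: [0.0, 0.067, 0.998, -0.0]
wrist_force: [1.3, -0.4, -1.0]
finger_gap: 0.0853
grip_force: 0.0
```

```bash
python3 go.py .507 -.314 .087 82.4
```

```text
shift [  3.  -89.3 143. ] turn [-0.     0.004 -0.005] tcp [ 0.5217 -0.2259  0.23  ] gap 0.0853 t 9.35 F [ 1.3 -0.4 -1. ]
```

Request:
{"fn": "move_arm", "kwargs": {"targets": [[[2,-45,0],[0,0,0],-1],[[3,-89,10],[0,0,0],-1],[[3,-89,60],[0,0,0],-1],[[3,-89,110],[0,0,0],-1],[[3,-89,143],[0,0,0],-1]]}}

```text
clock: 9.98
tcp_pos: [0.5061, -0.3112, 0.0842]
orientation: [-0.001, 0.067, 0.998, 0.001]
wrist_force: [0.1, -0.1, 0.1]
finger_gap: 0.0853
grip_force: 0.0
```

```bash
python3 go.py .507 -.314 .087 82.4;python3 - <<'E'
from h import *
p=snap("side"); cv2.imwrite("pics/g2.png",cv2.resize(p["pixels"][270:470,200:430,::-1],None,fx=2.5,fy=2.5))
E
```

```text
shift [-1.3 -2.7 -2.8] turn [ 0.01  -0.013 -0.008] tcp [ 0.5061 -0.3112  0.0842] gap 0.0853 t 9.975 F [ 0.1 -0.1  0.1]
```

View pics/g2.png

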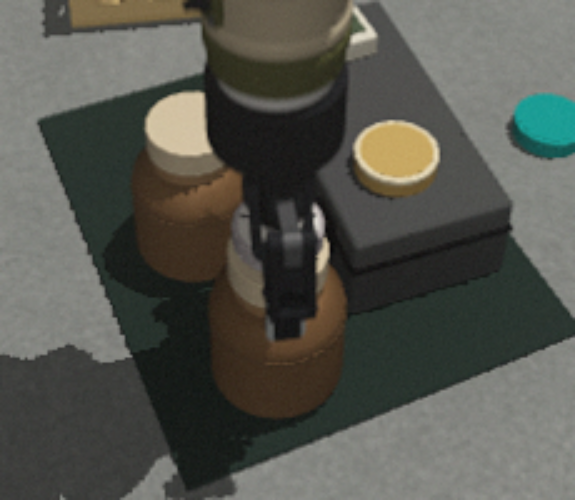

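The fingers straddle the thermometer's lid at about (285,230) in the crop. I'll close them.

Request:
{"fn": "move_arm", "kwargs": {"targets": [[[-1,-1.5,-2],[0,0,0],-0.5],[[-1,-1.5,-2],[0,0,0],1],[[-1,-1.5,-2],[0,0,0],1],[[-1,-1.5,-2],[0,0,0],1],[[-1,-1.5,-2],[0,0,0],1]]}}

```text
clock: 10.65
tcp_pos: [0.5093, -0.3142, 0.0911]
orientation: [0.002, 0.067, 0.998, -0.001]
wrist_force: [1.4, 0.6, 5.4]
finger_gap: 0.0585
grip_force: 65.6
```

Request:
{"fn": "move_arm", "kwargs": {"targets": [[[0,0,-10],[0,0,0],1],[[0,0,-40],[0,0,0],1],[[0,0,-80],[0,0,0],1],[[0,0,-120],[0,0,0],1],[[0,0,-148],[0,0,0],1]]}}

```text
clock: 11.28
tcp_pos: [0.508, -0.3133, 0.2391]
orientation: [0.0, 0.067, 0.998, -0.0]
wrist_force: [0.3, 0.0, -3.8]
finger_gap: 0.0587
grip_force: 65.5
```

```bash
python3 go.py .6032 .2000 .23 82.4
```

```text
shift [-26.1 521.4   9.1] turn [-0.001  0.003 -0.005] tcp [ 0.508  -0.3133  0.2391] gap 0.0587 t 11.275 F [ 0.3  0.  -3.8]
```

Request:
{"fn": "move_arm", "kwargs": {"targets": [[[-2,40,0],[0,0,0],1],[[-5,92,0],[0,0,0],1],[[-8,148,0],[0,0,0],1],[[-11,204,0],[0,0,0],1],[[-13,260,0],[0,0,0],1]]}}

```text
clock: 11.9
tcp_pos: [0.5551, -0.0556, 0.2371]
orientation: [-0.001, 0.067, 0.998, 0.0]
wrist_force: [1.4, -0.1, -4.0]
finger_gap: 0.0588
grip_force: 65.8
```

Request:
{"fn": "move_arm", "kwargs": {"targets": [[[-3,56,0],[0,0,0],1],[[-6,112,0],[0,0,0],1],[[-9,168,0],[0,0,0],1],[[-12,220,0],[0,0,0],1],[[-13,255,0],[0,0,0],1]]}}

```text
clock: 12.52
tcp_pos: [0.6018, 0.196, 0.2367]
orientation: [-0.001, 0.066, 0.998, -0.0]
wrist_force: [0.1, -1.2, -3.8]
finger_gap: 0.0585
grip_force: 65.9
```

```bash
python3 go.py .6032 .2000 .095 82.4; python3 - <<'E'
from h import *
for q in(snap("top"),snap("side")):
    for d in env.landmark_of("thermo_mid",q)[:3]: print(np.round(d["centre"],3),round(d["confidence"],2))
E
```

```text
shift [ -1.1   4.2 141.7] turn [-0.002 -0.01   0.006] tcp [0.6018 0.196  0.2367] gap 0.0585 t 12.525 F [ 0.1 -1.2 -3.8]
[0.598 0.2   0.208] 0.9
[0.551 0.21  0.008] 0.62
[0.598 0.204 0.209] 0.88
```

Request:
{"fn": "move_arm", "kwargs": {"targets": [[[-2,3,20],[0,0,0],1],[[-3.5,4,65],[0,0,0],1],[[-3.5,4,105],[0,0,0],1],[[-3.5,4,128],[0,0,0],1],[[-3.5,4,136],[0,0,0],1]]}}

```text
clock: 13.35
tcp_pos: [0.6049, 0.1953, 0.0995]
orientation: [-0.002, 0.068, 0.998, -0.001]
wrist_force: [-0.1, -0.1, -2.9]
finger_gap: 0.0586
grip_force: 66.2
```

Request:
{"fn": "move_arm", "kwargs": {"targets": [[[0,0,2],[0,0,0],1],[[0,0,4],[0,0,0],1],[[0,0,4],[0,0,0],1]]}}

```text
clock: 13.72
tcp_pos: [0.607, 0.1971, 0.0984]
orientation: [0.001, 0.067, 0.998, 0.0]
wrist_force: [-0.0, 0.6, -3.5]
finger_gap: 0.0586
grip_force: 66.2
```

```bash
python3 go.py .6052 .2000 .095 82.4; python3 - <<'E'
from h import *
for q in(snap("top"),snap("side")):
    for d in env.landmark_of("thermo_mid",q)[:1]: print(np.round(d["centre"],3),round(d["confidence"],2))
E
```

```text
shift [2.2 2.6 3.4] turn [ 0.004  0.009 -0.005] tcp [0.607  0.1971 0.0984] gap 0.0586 t 13.725 F [-0.   0.6 -3.5]
[0.608 0.198 0.065] 0.69
```

Request:
{"fn": "move_arm", "kwargs": {"targets": [[[1,1,1],[0,0,0],1],[[2,2,2],[0,0,0],1],[[2,2,3],[0,0,0],1],[[2,2,3],[0,0,0],1]]}}

```text
clock: 14.42
tcp_pos: [0.6046, 0.1994, 0.0941]
orientation: [-0.0, 0.067, 0.998, 0.0]
wrist_force: [0.6, 0.2, -2.6]
finger_gap: 0.0586
grip_force: 66.2
```

Request:
{"fn": "move_arm", "kwargs": {"targets": [[[0,0,1],[0,0,0],1],[[0,0,2],[0,0,0],1],[[0,0,2],[0,0,0],1]]}}

```text
clock: 14.8
tcp_pos: [0.6051, 0.1994, 0.0933]
orientation: [0.001, 0.067, 0.998, 0.0]
wrist_force: [-2.0, -0.4, 3.8]
finger_gap: 0.0581
grip_force: 67.0
```

Contact, so release.

Request:
{"fn": "move_arm", "kwargs": {"targets": [[[0,0,0],[0,0,0],-0.3],[[0,0,0],[0,0,0],-0.7],[[0,0,0],[0,0,0],-0.7],[[0,0,-20],[0,0,0],-0.7],[[0,0,-70],[0,0,0],-0.7]]}}

```text
clock: 15.42
tcp_pos: [0.6027, 0.1989, 0.1597]
orientation: [-0.003, 0.067, 0.998, -0.001]
wrist_force: [0.5, -0.5, 0.4]
finger_gap: 0.0725
grip_force: 0.0
```

```bash
python3 go.py .481 -.1985 .23 82.4; python3 - <<'E'
from h import *
s=snap("side")
for n in["plain_a_mid","thermo_mid"]:
  for d in env.landmark_of(n,s)[:2]: print(np.round(d["centre"],3),round(d["confidence"],2))
E
```

```text
shift [  68.1 -410.2  -69. ] turn [-0.011 -0.036 -0.005] tcp [0.6027 0.1989 0.1597] gap 0.0725 t 15.425 F [ 0.5 -0.5  0.4]
[0.617 0.296 0.064] 0.67
[0.602 0.203 0.063] 0.59
```

Request:
{"fn": "move_arm", "kwargs": {"targets": [[[0,0,-40],[0,0,0],-0.7],[[5,-35,-69],[0,0,0],-1],[[14,-90,-69],[0,0,0],-1],[[23,-145,-69],[0,0,0],-1],[[32,-200,-69],[0,0,0],-1]]}}

```text
clock: 16.2
tcp_pos: [0.5453, 0.004, 0.23]
orientation: [-0.001, 0.066, 0.998, 0.0]
wrist_force: [1.3, 0.1, 0.4]
finger_gap: 0.0855
grip_force: 0.0
```

Request:
{"fn": "move_arm", "kwargs": {"targets": [[[9,-55,0],[0,0,0],-1],[[18,-110,0],[0,0,0],-1],[[27,-165,0],[0,0,0],-1],[[34,-200,0],[0,0,0],-1],[[36,-210,0],[0,0,0],-1]]}}

```text
clock: 16.82
tcp_pos: [0.4817, -0.1997, 0.2301]
orientation: [-0.001, 0.068, 0.998, 0.0]
wrist_force: [-0.2, -0.5, -0.2]
finger_gap: 0.0855
grip_force: 0.0
```

```bash
python3 go.py .481 -.1985 .087 82.4
```

```text
shift [  0.6   1.  143.1] turn [ 0.004 -0.009 -0.023] tcp [ 0.4817 -0.1997  0.2301] gap 0.0855 t 16.825 F [-0.2 -0.5 -0.2]
```

Request:
{"fn": "move_arm", "kwargs": {"targets": [[[0.5,1,45],[0,0,0],-1],[[0.5,1,90],[0,0,0],-1],[[0.5,1,125],[0,0,0],-1],[[0.5,1,141],[0,0,0],-1],[[0.5,1,141],[0,0,0],-0.5]]}}

```text
clock: 17.45
tcp_pos: [0.4812, -0.1952, 0.0883]
orientation: [-0.002, 0.066, 0.998, 0.001]
wrist_force: [-0.4, -0.6, 0.2]
finger_gap: 0.0697
grip_force: 0.0
```

Request:
{"fn": "move_arm", "kwargs": {"targets": [[[0,0,0],[0,0,0],1],[[0,0,0],[0,0,0],1],[[0,0,0],[0,0,0],1],[[0,0,0],[0,0,0],1]]}}

```text
clock: 17.95
tcp_pos: [0.4824, -0.1969, 0.0905]
orientation: [0.0, 0.067, 0.998, 0.0]
wrist_force: [0.4, 0.7, -2.5]
finger_gap: 0.0586
grip_force: 64.7
```

Request:
{"fn": "move_arm", "kwargs": {"targets": [[[0,0,-10],[0,0,0],1],[[0,0,-40],[0,0,0],1],[[0,0,-80],[0,0,0],1],[[0,0,-120],[0,0,0],1],[[0,0,-145],[0,0,0],1]]}}

```text
clock: 18.58
tcp_pos: [0.483, -0.1973, 0.2383]
orientation: [0.002, 0.067, 0.998, -0.001]
wrist_force: [1.0, 0.8, -3.8]
finger_gap: 0.0584
grip_force: 65.5
```

```bash
python3 go.py .5901 .1009 .23 82.4
```

```text
shift [-66.4 309.9   8.1] turn [-0.007  0.018 -0.005] tcp [ 0.483  -0.1973  0.2383] gap 0.0584 t 18.575 F [ 1.   0.8 -3.8]
```

Request:
{"fn": "move_arm", "kwargs": {"targets": [[[-9,40,0],[0,0,0],1],[[-20,92,0],[0,0,0],1],[[-31,146,0],[0,0,0],1],[[-43,200,0],[0,0,0],1],[[-52,245,0],[0,0,0],1]]}}

```text
clock: 19.2
tcp_pos: [0.567, 0.0409, 0.2361]
orientation: [0.0, 0.066, 0.998, 0.0]
wrist_force: [0.0, -0.8, -3.0]
finger_gap: 0.058
grip_force: 65.9
```

Request:
{"fn": "move_arm", "kwargs": {"targets": [[[-7,32,0],[0,0,0],1],[[-13,55,0],[0,0,0],1],[[-14.5,64,0],[0,0,0],1],[[-14.5,64,0],[0,0,0],1]]}}

```text
clock: 19.7
tcp_pos: [0.5892, 0.1005, 0.2354]
orientation: [-0.0, 0.066, 0.998, -0.0]
wrist_force: [-0.4, -0.7, -3.8]
finger_gap: 0.0585
grip_force: 65.9
```

```bash
python3 go.py .5901 .1009 .095 82.4; python3 - <<'E'
from h import *
for q in(snap("top"),snap("side")):
    for d in env.landmark_of("plain_b_mid",q)[:3]: print(np.round(d["centre"],3),round(d["confidence"],2))
E
```

```text
shift [ -0.8   0.5 140.4] turn [-0.002 -0.001 -0.001] tcp [0.5892 0.1005 0.2354] gap 0.0585 t 19.7 F [-0.4 -0.7 -3.8]
[0.512 0.314 0.066] 0.68
[0.597 0.097 0.209] 0.59
```

Request:
{"fn": "move_arm", "kwargs": {"targets": [[[-0.5,0.5,30],[0,0,0],1],[[-0.5,0.5,75],[0,0,0],1],[[-0.5,0.5,110],[0,0,0],1],[[-0.5,0.5,130],[0,0,0],1],[[-0.5,0.5,138],[0,0,0],1]]}}

```text
clock: 20.52
tcp_pos: [0.5889, 0.1001, 0.096]
orientation: [-0.001, 0.067, 0.998, -0.0]
wrist_force: [-0.3, 0.2, -2.9]
finger_gap: 0.0586
grip_force: 65.9
```

```bash
python3 go.py .5901 .1009 .095 82.4; python3 - <<'E'
from h import *
for q in(snap("top"),snap("side"),snap("side")):
    for d in env.landmark_of("plain_b_mid",q)[:3]: print(np.round(d["centre"],3),round(d["confidence"],2))
E
```

```text
shift [-1.1  1.   1. ] turn [-0.002 -0.014 -0.011] tcp [0.5889 0.1001 0.096 ] gap 0.0586 t 20.525 F [-0.3  0.2 -2.9]
[0.594 0.098 0.071] 0.74
[0.593 0.103 0.069] 0.61
```

Request:
{"fn": "move_arm", "kwargs": {"targets": [[[1,0,2],[0,0,0],1],[[1,0,4],[0,0,0],1],[[1,0,4],[0,0,0],1]]}}

```text
clock: 21.2
tcp_pos: [0.5888, 0.1011, 0.0932]
orientation: [-0.0, 0.067, 0.998, 0.0]
wrist_force: [-0.0, -0.5, -3.4]
finger_gap: 0.0584
grip_force: 65.9
```

Request:
{"fn": "move_arm", "kwargs": {"targets": [[[0,0,1],[0,0,0],1],[[0,0,2],[0,0,0],1],[[0,0,2],[0,0,0],1]]}}

```text
clock: 21.58
tcp_pos: [0.5895, 0.101, 0.0924]
orientation: [0.001, 0.067, 0.998, 0.0]
wrist_force: [-2.6, -1.5, 5.5]
finger_gap: 0.0586
grip_force: 66.9
```

Request:
{"fn": "move_arm", "kwargs": {"targets": [[[0,0,0],[0,0,0],-0.3],[[0,0,0],[0,0,0],-0.7],[[0,0,0],[0,0,0],-0.7],[[0,0,-20],[0,0,0],-0.7],[[0,0,-70],[0,0,0],-0.7]]}}

```text
clock: 22.2
tcp_pos: [0.5869, 0.101, 0.159]
orientation: [-0.003, 0.067, 0.998, -0.0]
wrist_force: [0.6, 0.8, 0.5]
finger_gap: 0.073
grip_force: 0.0
```

```bash
python3 go.py .611 -.0998 .16 95.8
```

```text
shift [ -50.6 -195.8   -1.1] turn [-1.000e-03 -3.600e-02 -1.345e+00] tcp [0.5869 0.101  0.159 ] gap 0.073 t 22.2 F [0.6 0.8 0.5]
```

Request:
{"fn": "move_arm", "kwargs": {"targets": [[[0,0,-30],[0,0,0],-0.7],[[-14,-55,-30],[0,0,-0.4],-1],[[-29,-110,-20],[0,0,-0.8],-1],[[-44,-165,-10],[0,0,-1.2],-1],[[-51,-196,0],[0,0,-1.34],-1]]}}

```text
clock: 22.82
tcp_pos: [0.6138, -0.1029, 0.1607]
orientation: [0.0, -0.05, 0.999, -0.0]
wrist_force: [-0.4, 0.4, 0.3]
finger_gap: 0.0855
grip_force: 0.0
```

```bash
python3 go.py .611 -.0998 .08 95.8; python3 - <<'E'
from h import *
t,s=snap("top"),snap("side")
cv2.imwrite("pics/t3.png",cv2.resize(t["pixels"][190:390,70:550,::-1],None,fx=1.6,fy=1.6))
for n in["plain_a_mid","thermo_mid","logger_mid","dish_mid"]:
  for q in (t,s):
    for d in env.landmark_of(n,q)[:3]: print(n,np.round(d["centre"],3),round(d["confidence"],2))
E
```

```text
shift [ 2.5  3.4 80.7] turn [-0.002  0.003 -0.011] tcp [ 0.6138 -0.1029  0.1607] gap 0.0855 t 22.825 F [-0.4  0.4  0.3]
plain_a_mid [0.617 0.301 0.066] 0.69
plain_a_mid [0.618 0.301 0.067] 0.87
plain_a_mid [0.55  0.211 0.007] 0.58
plain_a_mid [ 0.614 -0.226  0.085] 0.39
thermo_mid [0.603 0.201 0.064] 0.89
thermo_mid [0.601 0.205 0.064] 0.75
logger_mid [ 0.608 -0.101  0.086] 0.81
logger_mid [ 0.609 -0.1    0.082] 0.92
logger_mid [0.487 0.112 0.063] 0.45
dish_mid [ 0.778 -0.16   0.008] 0.89
dish_mid [ 0.772 -0.161  0.007] 0.77
dish_mid [ 0.614 -0.224  0.083] 0.71
dish_mid [0.619 0.297 0.065] 0.71
```

View pics/t3.png

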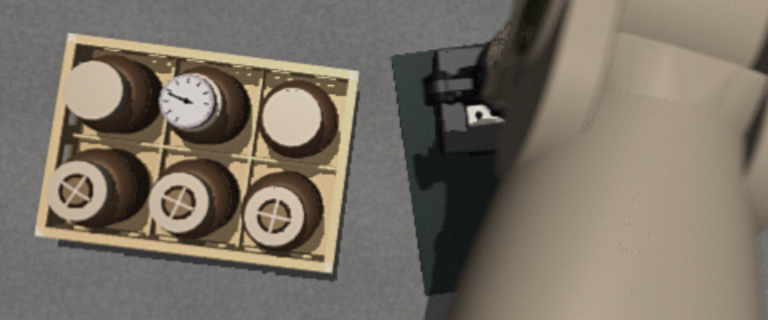

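The crate view shows all three new bottles seated: lids at (95,92) and (292,117), dial at (187,101). The stock bottles are untouched. Next is the logger.

Request:
{"fn": "move_arm", "kwargs": {"targets": [[[2,3,40],[0,0,0],-1],[[3,3,70],[0,0,0],-1],[[3,3,82],[0,0,0],-1],[[3,3,82],[0,0,0],-0.3],[[3,3,82],[0,0,0],-0.1]], "squeeze": 35}}

```text
clock: 23.95
tcp_pos: [0.6113, -0.0975, 0.0808]
orientation: [0.001, -0.05, 0.999, -0.0]
wrist_force: [0.5, -0.6, 0.3]
finger_gap: 0.0517
grip_force: 0.0
```

```bash
python3 go.py .610 -.100 .078 95.8; python3 - <<'E'
from h import *
t,p=snap("top","t4"),snap("side")
cv2.imwrite("pics/g4.png",cv2.resize(p["pixels"][230:380,260:420,::-1],None,fx=3.7,fy=3.7))
T=t["pixels"][:,:,::-1].copy()
for sd in[(129,247),(252,263),(112,309)]:
    m=np.zeros((482,642),np.uint8); cv2.floodFill(T.copy(),m,sd,(0,0,0),(10,)*3,(10,)*3,4|(255<<8))
    c=cv2.convexHull(max(cv2.findContours(m[1:-1,1:-1],0,1)[0],key=len)); W=back(t,c.reshape(-1,2),.124)[:,:2].astype(np.float32)*1000
    print(cv2.minEnclosingCircle(W),cv2.minAreaRect(W)[:2])
E
```

```text
shift [ 1.5 -2.4  2.8] turn [-0.004  0.013 -0.004] tcp [ 0.6113 -0.0975  0.0808] gap 0.0517 t 23.95 F [ 0.5 -0.6  0.3]
((550.8678588867188, 196.16995239257812), 172.62106323242188) ((550.5684814453125, 196.74241638183594), (287.7664489746094, 194.3253936767578))
((589.0342407226562, 99.77458190917969), 28.673521041870117) ((589.1804809570312, 99.59165954589844), (56.727542877197266, 54.91419219970703))
((513.3438110351562, 323.37335205078125), 5.612986087799072) ((513.3946533203125, 321.8051452636719), (11.115851402282715, 4.705117702484131))
```

View pics/g4.png

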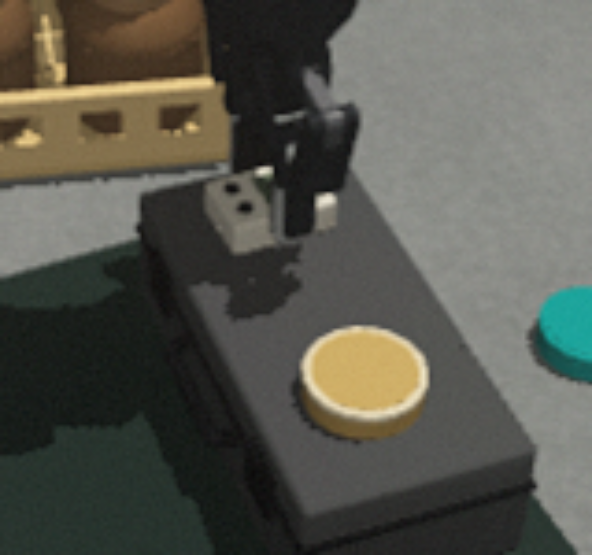

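Request:
{"fn": "move_arm", "kwargs": {"targets": [[[1.5,-1,0.5],[0,0,0],0.1],[[1.5,-1,0.5],[0,0,0],1],[[1.5,-1,0.5],[0,0,0],1],[[1.5,-1,0.5],[0,0,0],1],[[1.5,-1,0.5],[0,0,0],1]]}}

```text
clock: 24.68
tcp_pos: [0.6105, -0.0984, 0.0807]
orientation: [0.002, -0.05, 0.999, -0.0]
wrist_force: [1.1, 1.0, 5.5]
finger_gap: 0.0387
grip_force: 34.8
```

Request:
{"fn": "move_arm", "kwargs": {"targets": [[[0,0,-10],[0,0,0],1],[[0,0,-35],[0,0,0],1],[[0,0,-70],[0,0,0],1],[[0,0,-100],[0,0,0],1]]}}

```text
clock: 25.18
tcp_pos: [0.6084, -0.0987, 0.1803]
orientation: [-0.0, -0.05, 0.999, -0.0]
wrist_force: [-0.5, 0.7, -1.3]
finger_gap: 0.039
grip_force: 35.6
```

```bash
python3 go.py .617 .299 .19 82.4; python3 - <<'E'
from h import *
t,p=snap("top"),snap("side")
T=t["pixels"][:,:,::-1].copy()
for tol in(3,5,7):
    m=np.zeros((482,642),np.uint8); cv2.floodFill(T.copy(),m,(129,247),(0,0,0),(tol,)*3,(tol,)*3,4|(255<<8))
    c=cv2.convexHull(max(cv2.findContours(m[1:-1,1:-1],0,1)[0],key=len)); W=back(t,c.reshape(-1,2),.124)[:,:2].astype(np.float32)*1000
    print(cv2.minEnclosingCircle(W),cv2.minAreaRect(W)[:2])
for q in(t,p):
    for d in env.landmark_of("logger_mid",q)[:2]: print(np.round(d["centre"],3),round(d["confidence"],2))
cv2.imwrite("pics/g5.png",cv2.resize(p["pixels"][200:380,230:430,::-1],None,fx=3,fy=3))
E
```

```text
shift [-48.3 394.8  -9.8] turn [-0.002 -0.002  1.334] tcp [ 0.6084 -0.0987  0.1803] gap 0.039 t 25.175 F [-0.5  0.7 -1.3]
((616.5880737304688, 299.9768371582031), 28.52705955505371) ((617.4987182617188, 300.9693908691406), (54.354637145996094, 55.14812469482422))
((616.7018432617188, 300.30169677734375), 28.791400909423828) ((616.3215942382812, 299.6620178222656), (55.81358337402344, 54.94792175292969))
((573.11181640625, 332.1688232421875), 92.53003692626953) ((569.9945068359375, 308.4183654785156), (61.2778205871582, 185.05276489257812))
[ 0.604 -0.097  0.184] 0.64
[ 0.608 -0.102  0.188] 0.79
```

View pics/g5.png

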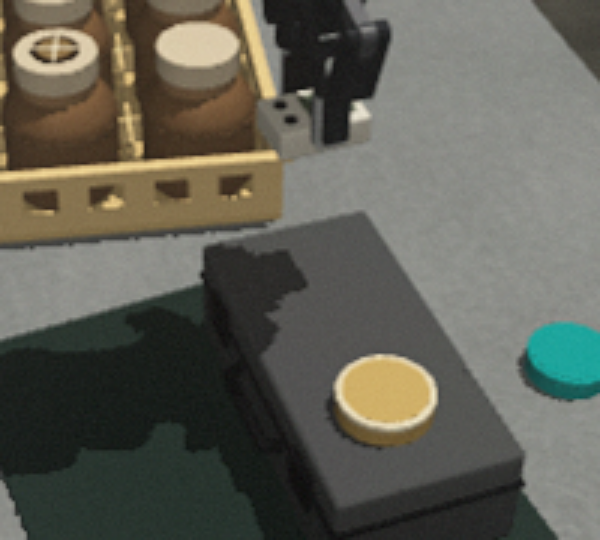

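Request:
{"fn": "move_arm", "kwargs": {"targets": [[[-4,35,-8],[0,0,0],1],[[-11,85,-8],[0,0,0],1],[[-18,140,-8],[0,0,0],1],[[-25,195,-8],[0,0,0],1],[[-32,250,-8],[0,0,0],1]]}}

```text
clock: 26.0
tcp_pos: [0.6143, 0.1549, 0.1848]
orientation: [-0.002, -0.05, 0.999, -0.0]
wrist_force: [0.2, 0.4, -1.1]
finger_gap: 0.0391
grip_force: 35.6
```

Request:
{"fn": "move_arm", "kwargs": {"targets": [[[-6,50,0],[0,0,0],1],[[-12,95,0],[0,0,0],1],[[-17,130,0],[0,0,0],1],[[-18.5,145.5,0],[0,0,0],1],[[-18.5,145.5,10],[0,0,0],1]]}}

```text
clock: 26.62
tcp_pos: [0.6192, 0.3006, 0.176]
orientation: [-0.0, -0.051, 0.999, -0.0]
wrist_force: [-0.4, -0.6, -0.4]
finger_gap: 0.039
grip_force: 35.6
```

```bash
python3 go.py .6185 .300 .1295 95.8; python3 - <<'E'
from h import *
t,p=snap("top"),snap("side")
for q in(t,p):
    for d in env.landmark_of("logger_mid",q)[:2]: print(np.round(d["centre"],3),round(d["confidence"],2))
E
```

```text
shift [ 0.8 -0.5 46.5] turn [-0.003 -0.001  0.003] tcp [0.6192 0.3006 0.176 ] gap 0.039 t 26.625 F [-0.4 -0.6 -0.4]
[0.616 0.301 0.178] 0.82
[0.616 0.297 0.175] 0.71
```

Request:
{"fn": "move_arm", "kwargs": {"targets": [[[0,0,15],[0,0,0],1],[[0,0,30],[0,0,0],1],[[0,0,38],[0,0,0],1],[[0,0,42],[0,0,0],1],[[0,0,43],[0,0,0],1]]}}

```text
clock: 27.45
tcp_pos: [0.6193, 0.3001, 0.1335]
orientation: [-0.0, -0.05, 0.999, -0.0]
wrist_force: [-0.3, 0.4, -0.8]
finger_gap: 0.039
grip_force: 35.6
```

Request:
{"fn": "move_arm", "kwargs": {"targets": [[[0,0,1],[0,0,0],1],[[0,0,2],[0,0,0],1],[[0,0,2],[0,0,0],1]]}}

```text
clock: 27.82
tcp_pos: [0.6194, 0.3002, 0.132]
orientation: [0.0, -0.05, 0.999, 0.0]
wrist_force: [-0.4, -0.3, -0.8]
finger_gap: 0.0392
grip_force: 35.6
```

Request:
{"fn": "move_arm", "kwargs": {"targets": [[[0,0,1],[0,0,0],1],[[0,0,1.5],[0,0,0],1],[[0,0,1.5],[0,0,0],1]]}}

```text
clock: 28.2
tcp_pos: [0.6195, 0.3002, 0.1307]
orientation: [0.0, -0.05, 0.999, 0.0]
wrist_force: [0.4, 0.2, 2.3]
finger_gap: 0.0391
grip_force: 35.9
```

Request:
{"fn": "move_arm", "kwargs": {"targets": [[[0,0,1],[0,0,0],1],[[0,0,1.5],[0,0,0],1],[[0,0,1.5],[0,0,0],1]]}}

```text
clock: 28.58
tcp_pos: [0.6197, 0.3002, 0.1307]
orientation: [0.001, -0.05, 0.999, 0.0]
wrist_force: [-2.8, -0.3, 8.6]
finger_gap: 0.0388
grip_force: 36.7
```

Firm contact. I'll back off slightly, release, then go to the dish.

Request:
{"fn": "move_arm", "kwargs": {"targets": [[[0,0,-1],[0,0,0],1],[[0,0,-1],[0,0,0],0],[[0,0,-1],[0,0,0],-0.3],[[0,0,-15],[0,0,0],-0.3],[[0,0,-60],[0,0,0],-0.3]]}}

```text
clock: 29.2
tcp_pos: [0.6177, 0.2995, 0.1869]
orientation: [-0.003, -0.05, 0.999, -0.001]
wrist_force: [0.7, 0.1, -0.4]
finger_gap: 0.0553
grip_force: 0.0
```

```bash
python3 go.py .615 -.227 .19 95.8; python3 - <<'E'
from h import *
p=snap("side")
for d in env.landmark_of("logger_mid",p)[:2]: print(np.round(d["centre"],3),round(d["confidence"],2))
E
```

```text
shift [  55.5 -523.6   -2.1] turn [-0.007 -0.033 -0.005] tcp [0.6177 0.2995 0.1869] gap 0.0553 t 29.2 F [ 0.7  0.1 -0.4]
[0.614 0.299 0.133] 0.8
```

Request:
{"fn": "move_arm", "kwargs": {"targets": [[[5,-50,-5],[0,0,0],-1],[[11,-104,-5],[0,0,0],-1],[[17,-160,-5],[0,0,0],-1],[[23,-216,-5],[0,0,0],-1],[[29,-272,-5],[0,0,0],-1]]}}

```text
clock: 29.92
tcp_pos: [0.6179, 0.0248, 0.1945]
orientation: [0.001, -0.05, 0.999, -0.0]
wrist_force: [1.6, 0.3, 0.6]
finger_gap: 0.0852
grip_force: 0.0
```

Request:
{"fn": "move_arm", "kwargs": {"targets": [[[6,-56,0],[0,0,0],-1],[[12,-112,0],[0,0,0],-1],[[18,-168,0],[0,0,0],-1],[[24,-224,0],[0,0,0],-1],[[26,-252,0],[0,0,0],-1]]}}

```text
clock: 30.55
tcp_pos: [0.617, -0.2302, 0.1942]
orientation: [0.0, -0.049, 0.999, -0.0]
wrist_force: [1.0, -0.7, -0.4]
finger_gap: 0.0855
grip_force: 0.0
```

```bash
python3 go.py .615 -.2275 .076 95.8
```

```text
shift [  1.8   2.9 118.2] turn [-0.005  0.005 -0.022] tcp [ 0.617  -0.2302  0.1942] gap 0.0855 t 30.55 F [ 1.  -0.7 -0.4]
```

Request:
{"fn": "move_arm", "kwargs": {"targets": [[[1,2,40],[0,0,0],-1],[[2,3,80],[0,0,0],-1],[[2,3,108],[0,0,0],-1],[[2,3,118],[0,0,0],-1],[[2,3,118],[0,0,0],-0.6]]}}

```text
clock: 31.18
tcp_pos: [0.6149, -0.224, 0.0759]
orientation: [-0.0, -0.05, 0.999, 0.0]
wrist_force: [-0.0, -0.0, -0.3]
finger_gap: 0.0701
grip_force: 0.0
```

```bash
python3 go.py .615 -.2275 .076 95.8; python3 - <<'E'
from h import *
p=snap("side")
cv2.imwrite("pics/g6.png",cv2.resize(p["pixels"][250:400,280:440,::-1],None,fx=3.7,fy=3.7))
E
```

```text
shift [ 0.3 -3.5 -0.1] turn [ 0.002 -0.001 -0.004] tcp [ 0.6149 -0.224   0.0759] gap 0.0701 t 31.175 F [-0.  -0.  -0.3]
```

View pics/g6.png

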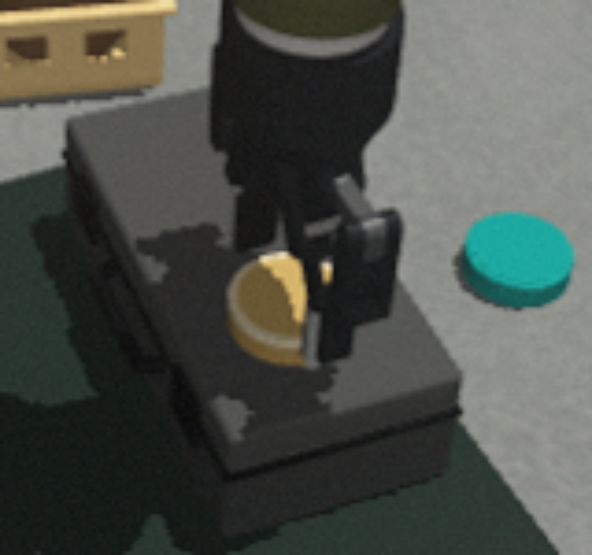

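Request:
{"fn": "move_arm", "kwargs": {"targets": [[[1,-2,0],[0,0,0],-0.4],[[1.5,-2,0],[0,0,0],0],[[1.5,-2,0],[0,0,0],1],[[1.5,-2,0],[0,0,0],1],[[1.5,-2,0],[0,0,0],1]], "squeeze": 30}}

```text
clock: 31.85
tcp_pos: [0.6151, -0.2268, 0.078]
orientation: [0.002, -0.05, 0.999, -0.001]
wrist_force: [-0.1, 0.3, 6.9]
finger_gap: 0.0561
grip_force: 32.0
```

Request:
{"fn": "move_arm", "kwargs": {"targets": [[[0,0,-5],[0,0,0],1],[[0,0,-25],[0,0,0],1],[[0,0,-60],[0,0,0],1],[[0,0,-100],[0,0,0],1],[[0,0,-110],[0,0,0],1]]}}

```text
clock: 32.48
tcp_pos: [0.6148, -0.2268, 0.189]
orientation: [0.002, -0.05, 0.999, -0.001]
wrist_force: [0.6, 0.4, -0.1]
finger_gap: 0.0562
grip_force: 32.0
```

```bash
python3 go.py .5885 .0998 .186 95.8; python3 - <<'E'
from h import *
t,p=snap("top"),snap("side")
for q in(t,p):
    for d in env.landmark_of("dish_mid",q)[:3]: print(np.round(d["centre"],3),round(d["confidence"],2))
cv2.imwrite("pics/g7.png",cv2.resize(p["pixels"][200:380,280:440,::-1],None,fx=3.3,fy=3.3))
E
```

```text
shift [ -6.6 327.6   2.2] turn [-0.015  0.023 -0.005] tcp [ 0.6148 -0.2268  0.189 ] gap 0.0562 t 32.475 F [ 0.6  0.4 -0.1]
[ 0.774 -0.16   0.007] 0.87
[ 0.613 -0.232  0.197] 0.59
[ 0.776 -0.159  0.008] 0.82
[ 0.612 -0.224  0.196] 0.62
```

View pics/g7.png

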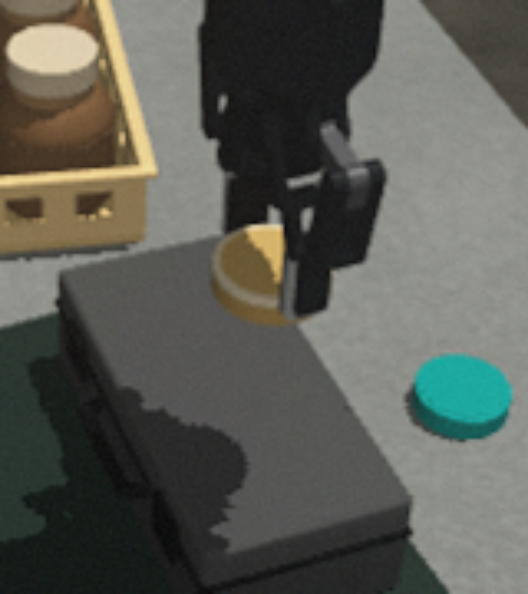

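Request:
{"fn": "move_arm", "kwargs": {"targets": [[[-1,30,0],[0,0,0],1],[[-2,78,0],[0,0,0],1],[[-3,128,0],[0,0,0],1],[[-5,180,0],[0,0,0],1],[[-6,230,0],[0,0,0],1]]}}

```text
clock: 33.3
tcp_pos: [0.5951, 0.005, 0.1836]
orientation: [-0.002, -0.05, 0.999, 0.0]
wrist_force: [0.5, 0.2, -0.2]
finger_gap: 0.0559
grip_force: 32.0
```

Request:
{"fn": "move_arm", "kwargs": {"targets": [[[-1,45,0],[0,0,0],1],[[-2,78,0],[0,0,0],1],[[-2.5,94,0],[0,0,0],1],[[-2.5,97.5,0],[0,0,0],1],[[-2.5,97.5,10],[0,0,0],1]]}}

```text
clock: 33.92
tcp_pos: [0.5898, 0.0998, 0.1757]
orientation: [0.001, -0.05, 0.999, -0.0]
wrist_force: [-0.1, -0.9, -0.3]
finger_gap: 0.0563
grip_force: 32.0
```

```bash
python3 go.py .5905 .0998 .128 95.8; python3 - <<'E'
from h import *
t,p=snap("top"),snap("side")
for q in(t,p):
    for d in env.landmark_of("dish_mid",q)[:3]: print(np.round(d["centre"],3),round(d["confidence"],2))
E
```

```text
shift [-0.6 -0.1 47.7] turn [-0.002  0.006 -0.009] tcp [0.5898 0.0998 0.1757] gap 0.0563 t 33.925 F [-0.1 -0.9 -0.3]
[ 0.776 -0.16   0.01 ] 0.89
[ 0.774 -0.159  0.005] 0.8
[0.586 0.099 0.18 ] 0.7
```

Request:
{"fn": "move_arm", "kwargs": {"targets": [[[-1,0,15],[0,0,0],1],[[-1,0,31],[0,0,0],1],[[-1,0,40],[0,0,0],1],[[-1,0,43.5],[0,0,0],1],[[-1,0,43.5],[0,0,0],1]]}}

```text
clock: 34.75
tcp_pos: [0.5901, 0.1007, 0.1321]
orientation: [-0.0, -0.05, 0.999, 0.0]
wrist_force: [0.3, -0.4, -1.0]
finger_gap: 0.0557
grip_force: 32.0
```

Request:
{"fn": "move_arm", "kwargs": {"targets": [[[0,0,1],[0,0,0],1],[[0,0,2],[0,0,0],1],[[0,0,2],[0,0,0],1]]}}

```text
clock: 35.12
tcp_pos: [0.5903, 0.1007, 0.1305]
orientation: [0.0, -0.05, 0.999, 0.0]
wrist_force: [0.0, 0.7, -0.8]
finger_gap: 0.0566
grip_force: 32.0
```

Request:
{"fn": "move_arm", "kwargs": {"targets": [[[0,0,1],[0,0,0],1],[[0,0,1.5],[0,0,0],1],[[0,0,1.5],[0,0,0],1]]}}

```text
clock: 35.5
tcp_pos: [0.5902, 0.1007, 0.1287]
orientation: [-0.0, -0.05, 0.999, 0.0]
wrist_force: [-0.5, -0.1, 0.6]
finger_gap: 0.0563
grip_force: 32.0
```

Request:
{"fn": "move_arm", "kwargs": {"targets": [[[0,0,0.5],[0,0,0],1],[[0,0,1],[0,0,0],1],[[0,0,1],[0,0,0],1]]}}

```text
clock: 35.88
tcp_pos: [0.5902, 0.1007, 0.128]
orientation: [0.0, -0.05, 0.999, 0.0]
wrist_force: [-1.1, -0.9, 1.3]
finger_gap: 0.0566
grip_force: 32.2
```

Request:
{"fn": "move_arm", "kwargs": {"targets": [[[0,0,0.7],[0,0,0],1],[[0,0,0.7],[0,0,0],1]]}}

```text
clock: 36.12
tcp_pos: [0.5905, 0.1007, 0.128]
orientation: [0.001, -0.05, 0.999, -0.0]
wrist_force: [-1.2, -0.1, 5.8]
finger_gap: 0.056
grip_force: 32.6
```

Contact. Release to a 70 mm opening and lift.

Request:
{"fn": "move_arm", "kwargs": {"targets": [[[0,0,-0.5],[0,0,0],1],[[0,0,-0.5],[0,0,0],-0.4],[[0,0,-0.5],[0,0,0],-0.7],[[0,0,-0.5],[0,0,0],-0.7],[[0,0,-15],[0,0,0],-0.7]]}}

```text
clock: 36.75
tcp_pos: [0.5892, 0.1007, 0.1413]
orientation: [-0.001, -0.05, 0.999, 0.0]
wrist_force: [0.3, 0.2, 0.0]
finger_gap: 0.0723
grip_force: 0.0
```

Request:
{"fn": "move_arm", "kwargs": {"targets": [[[0,0,-30],[0,0,0],-0.7],[[0,0,-70],[0,0,0],-0.7],[[0,-55,-90],[0,0,0],-0.7],[[0,-110,-90],[0,0,0],-0.7],[[0,-165,-90],[0,0,0],-0.7]]}}

```text
clock: 37.38
tcp_pos: [0.6074, -0.0649, 0.234]
orientation: [0.001, -0.051, 0.999, -0.0]
wrist_force: [0.9, 0.0, 0.6]
finger_gap: 0.0726
grip_force: 0.0
```

```bash
python3 - <<'E'
from h import *
t,s=snap("top"),snap("side")
for n in["plain_a_mid","thermo_mid","logger_mid","dish_mid"]:
  for q in (t,s):
    for d in env.landmark_of(n,q)[:3]: print(n,np.round(d["centre"],3),round(d["confidence"],2))
a=cv2.resize(t["pixels"][200:370,80:310,::-1],(400,296)); b=cv2.resize(s["pixels"][155:295,200:350,::-1],(396,370))
c=np.zeros((370,796,3),np.uint8); c[:296,:400]=a; c[:,400:]=b; cv2.imwrite("pics/fin.png",c)
E
```

```text
plain_a_mid [0.616 0.3   0.068] 0.83
plain_a_mid [0.549 0.208 0.008] 0.52
plain_a_mid [0.617 0.3   0.066] 0.82
thermo_mid [0.505 0.208 0.062] 0.73
thermo_mid [0.602 0.203 0.062] 0.71
logger_mid [0.616 0.301 0.134] 0.61
logger_mid [0.618 0.299 0.132] 0.77
dish_mid [0.589 0.095 0.138] 0.67
dish_mid [ 0.775 -0.159  0.008] 0.88
dish_mid [0.587 0.102 0.136] 0.83
```

View pics/fin.png

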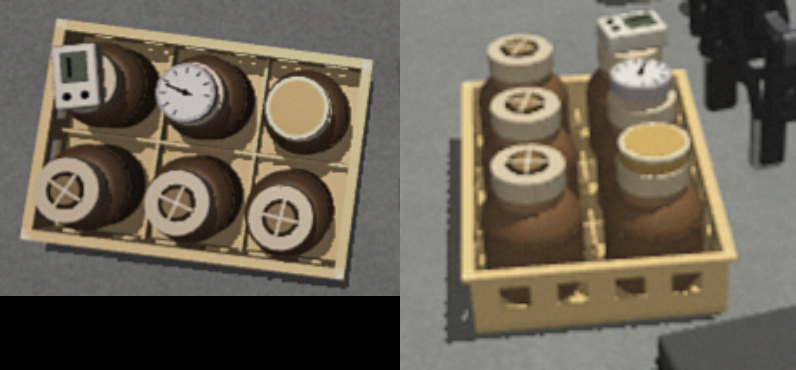

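The final view shows the logger lying flat on the left lid at about (75,77), the dial in the middle at (187,93) and the dish centred on the right lid at (297,108). Every measured centre is within about 5 mm of its target.

```bash
python3 -c "
from workcell import env
print(env.hand_in())"
```

```text
the job is handed in; nothing more can be done
None
```

The check crate is made up and handed in at about 38 s of the 115 s: thermometer bottle in the middle, plain bottles either side, logger flat on the left lid and dish on the right lid. The last camera check put everything within about 5 mm of target with the stock bottles unmoved, but the hand-in returned no verdict.

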